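# Turn the row of painted mugs round for the display rack

## Robot

A 6-joint arm with a two-finger parallel gripper is mounted at the origin on the work surface. World frame = base frame: x ahead of the robot, y to its left, z up, the work surface at z = 0. Lengths are in m, angles in rad, forces in N, time in s.
With the tool pointing down it reaches from about 0.375 to 0.9 m from the base axis. Payload 3.1 kg.
Tool frame: the origin (TCP) lies at the very end of the fingers, on their centre line; the grasp point (between the pads) lies 19 mm behind it; z points along the fingers, y is the line along which they close (so a half turn about z gives the same grasp; the last joint's range is limited). The gripper opens to 87 mm and grips with 3 to 60 N. Pads are 19 mm wide; open, the fingers measure 117 mm over their backs; the gripper's body (75 mm by 190 mm) begins 51 mm behind the grasp point.
Start: joints at [-1.415, 0.527, 1.433, -0, 1.181, -0.178], TCP at [0.205, -0.59, 0.223] pointing down, gripper open.
Joint ranges: [-3.08, 3.08], [-0.75, 2.2], [0.22, 2.44], [-1.43, 4.57], [0, 2.65], [-2.85, 2.85]. Speed limits (rad/s): [2.79, 2.79, 3.14, 3.14, 3.14, 3.14].

## Interface

Orientations are given as a unit quaternion [x, y, z, w].
In Python, from plant import arm gives the robot as it stands. The module is installed in compiled form; this text tells all that it offers.
- The arm moves only by the tool arm_command, never from a script. Its argument "steps" is a list of rows, each an object with "delta_pos": the shift along the tool's x, y, z each as a share of 0.05 m, from -1 to 1, a list of three; "angular": the turn, a rotation vector about the tool's x, y, z each as a share of 0.08 rad, from -1 to 1, a list of three; "jaw": the closure in counts, from 0 (fully open) to 255 (shut). In form: [{"delta_pos": [x, y, z], "angular": [wx, wy, wz], "jaw": jaw}, ...]. A call has exactly 8 rows; each row shifts and turns the commanded pose from where the row before left it, along the tool's axes as they then stand; what a row does not reach is not made up. A row lasts 1/10 s, in which the tool goes at most 50 mm and 8.59 degrees, less where a joint would pass 70% of its speed; a pose out of reach is approached as far as the arm can. A call with a number of a shift or a turn outside -1 to 1 is refused whole. A call with a gripper value outside its range is refused whole. The fingers move at their own pace and stop on an object; "newtons" is the grip in N (left out, the last holds). Time passes only in rows, so rows that do not move let the fingers close, or fill a call up. It gives the time, the measured TCP pose, the force, the opening and the grip force at its end, in the units of the state.
- arm.read_state(): the state, without advancing time (a new reading comes with each control period).
- arm.get_image(name): name is "scene" or "top" or "wrist"; returns the picture (400x640x3 uint8, red, green, blue); there is no depth.
- arm.camera_info(name): a dict with "camera_matrix" (3x3 intrinsics, pixels), "k1" (the pictures are not rectified: a ray, as slopes to the right and down, at radius r is drawn at 1 + k1 r^2 times it, then the intrinsics apply), "camera_from_world" (4x4, takes a point from world to camera coordinates). Camera axes: x right, y down, z forward; pixel columns grow to the right and rows downward; lengths in m; the calibration is good to about 2 mm. A picture is of the moment at which its call begins: read the wrist's pose just before it. camera_info takes no time and is no camera call; for the wrist camera it gives the pose at the moment of the call.
- arm.close_job(): hands the job in; it is judged then, once.
The state is a dict: "t": time; "joint_pos": joint angles; "qvel": joint speeds; "effort": joint torques, N m; "eef_pos": TCP position; "tcp_rot": TCP orientation; "force": force on the tool from outside, world axes, zero at the start; "wrist_torque": the same for the moment, N m; "opening": finger opening in m; "finger_force": force on a finger pad.
Only numpy, scipy, OpenCV 4.12 (cv2) and the standard library are available. Lean on these libraries where they do the work, as an engineer would, in place of code of your own. Each camera call takes 0.05 s, during which the arm holds its last target. There are 200 camera calls.

## Task

Move the four painted mugs from the wooden painting rack to the grey display rack, one to a bay, in reverse order: the mug at the left end of the wooden rack goes to the right end of the grey one and so on, so that a customer across the table reads the row as the painter did (the glaze swatch at each wooden bay shows which mug stood there). Set every mug down gently, upright and flat on the floor of its bay, without dropping one or tipping one over, and let go of them all.

Things in the scene. Friction and masses are not known exactly. Their poses are not given: they have to be found in the camera images.
- mug_burgundy: loose burgundy (dark red) glazed espresso mug with painted flowers: straight round body 60 mm across, 68 mm high, open top, wall 4 mm, about 0.16 kg. Handle along its +y out to 50 mm from the axis, 22 to 60 mm up, 8 mm thick. Origin: centre of the underside, z up its axis. Starts upright in the painting-rack bay beside its swatch, handle roughly to the left (+y)
- mug_teal: loose teal (blue-green) glazed espresso mug with painted flowers: straight round body 60 mm across, 68 mm high, open top, wall 4 mm, about 0.16 kg. Handle along its +y out to 50 mm from the axis, 22 to 60 mm up, 8 mm thick. Origin: centre of the underside, z up its axis. Starts upright in the painting-rack bay beside its swatch, handle roughly to the left (+y)
- mug_mustard: loose mustard (yellow) glazed espresso mug with painted flowers: straight round body 60 mm across, 68 mm high, open top, wall 4 mm, about 0.16 kg. Handle along its +y out to 50 mm from the axis, 22 to 60 mm up, 8 mm thick. Origin: centre of the underside, z up its axis. Starts upright in the painting-rack bay beside its swatch, handle roughly to the left (+y)
- mug_cream: loose cream (off-white) glazed espresso mug with painted flowers: straight round body 60 mm across, 68 mm high, open top, wall 4 mm, about 0.16 kg. Handle along its +y out to 50 mm from the axis, 22 to 60 mm up, 8 mm thick. Origin: centre of the underside, z up its axis. Starts upright in the painting-rack bay beside its swatch, handle roughly to the left (+y)
- swatch_burgundy: flat burgundy glaze swatch tile, 22 x 56 x 5 mm, fixed on the painting rack's ledge at rack x = -58 mm, level with the middle of the bay where the burgundy mug stands at the start; it stays and so records the starting order. Origin: centre of its underside, 14 mm above the table
- swatch_teal: flat teal glaze swatch tile, 22 x 56 x 5 mm, fixed on the painting rack's ledge at rack x = -58 mm, level with the middle of the bay where the teal mug stands at the start; it stays and so records the starting order. Origin: centre of its underside, 14 mm above the table
- swatch_mustard: flat mustard glaze swatch tile, 22 x 56 x 5 mm, fixed on the painting rack's ledge at rack x = -58 mm, level with the middle of the bay where the mustard mug stands at the start; it stays and so records the starting order. Origin: centre of its underside, 14 mm above the table
- swatch_cream: flat cream glaze swatch tile, 22 x 56 x 5 mm, fixed on the painting rack's ledge at rack x = -58 mm, level with the middle of the bay where the cream mug stands at the start; it stays and so records the starting order. Origin: centre of its underside, 14 mm above the table
- painting_rack: fixed brown wooden rack, full of mugs at the start, with a 26 mm wide, 14 mm high ledge for swatches along its -x (robot) side; without it 90 x 374 mm (x, y); four bays, centres at rack x = 0, y = +138, +46, -46, -138 mm, each 80 x 86 mm inside, floor 8 mm and walls 20 mm above the table. Origin: centre of the underside, on the table; y points to the robot's left within 0.1 rad
- display_rack: fixed grey rack without ledge, empty at the start, nearer or farther than the wooden one; 90 x 374 mm (x, y); four bays, centres at rack x = 0, y = +138, +46, -46, -138 mm, each 80 x 86 mm inside, floor 8 mm and walls 20 mm above the table. Origin: centre of the underside, on the table; y points to the robot's left within 0.1 rad
There are look-alikes about, which are no part of the job. What is shaped like the mug_cream but purple is not meant.

How it is judged:
At the end, for the whole second after the job is handed in: Each mug stands at rest and released in the display rack's bay that mirrors its own swatch's bay (swatch at rack y, mug at rack -y): within 18 mm of the bay's centre in each direction, its underside within 4 mm of the bay floor's height, upright within 0.1 rad (((y of swatch_burgundy in the frame of painting_rack between 0.108 and 0.168 m and y of mug_burgundy in the frame of display_rack between -0.156 and -0.12 m) or (y of swatch_burgundy in the frame of painting_rack between 0.016 and 0.076 m and y of mug_burgundy in the frame of display_rack between -0.064 and -0.028 m) or (y of swatch_burgundy in the frame of painting_rack between -0.076 and -0.016 m and y of mug_burgundy in the frame of display_rack between 0.028 and 0.064 m) or (y of swatch_burgundy in the frame of painting_rack between -0.168 and -0.108 m and y of mug_burgundy in the frame of display_rack between 0.12 and 0.156 m)) and x of mug_burgundy in the frame of display_rack between -0.018 and 0.018 m and z of mug_burgundy in the frame of display_rack between 0.004 and 0.012 m and angle between each of mug_burgundy, mug_teal, mug_mustard, mug_cream's own z axis and vertical below 0.1 rad and linear speed of each of mug_burgundy, mug_teal, mug_mustard, mug_cream below 0.02 m/s and angular speed of each of mug_burgundy, mug_teal, mug_mustard, mug_cream below 0.2 rad/s and ((y of swatch_teal in the frame of painting_rack between 0.108 and 0.168 m and y of mug_teal in the frame of display_rack between -0.156 and -0.12 m) or (y of swatch_teal in the frame of painting_rack between 0.016 and 0.076 m and y of mug_teal in the frame of display_rack between -0.064 and -0.028 m) or (y of swatch_teal in the frame of painting_rack between -0.076 and -0.016 m and y of mug_teal in the frame of display_rack between 0.028 and 0.064 m) or (y of swatch_teal in the frame of painting_rack between -0.168 and -0.108 m and y of mug_teal in the frame of display_rack between 0.12 and 0.156 m)) and x of mug_teal in the frame of display_rack between -0.018 and 0.018 m and z of mug_teal in the frame of display_rack between 0.004 and 0.012 m and ((y of swatch_mustard in the frame of painting_rack between 0.108 and 0.168 m and y of mug_mustard in the frame of display_rack between -0.156 and -0.12 m) or (y of swatch_mustard in the frame of painting_rack between 0.016 and 0.076 m and y of mug_mustard in the frame of display_rack between -0.064 and -0.028 m) or (y of swatch_mustard in the frame of painting_rack between -0.076 and -0.016 m and y of mug_mustard in the frame of display_rack between 0.028 and 0.064 m) or (y of swatch_mustard in the frame of painting_rack between -0.168 and -0.108 m and y of mug_mustard in the frame of display_rack between 0.12 and 0.156 m)) and x of mug_mustard in the frame of display_rack between -0.018 and 0.018 m and z of mug_mustard in the frame of display_rack between 0.004 and 0.012 m and ((y of swatch_cream in the frame of painting_rack between 0.108 and 0.168 m and y of mug_cream in the frame of display_rack between -0.156 and -0.12 m) or (y of swatch_cream in the frame of painting_rack between 0.016 and 0.076 m and y of mug_cream in the frame of display_rack between -0.064 and -0.028 m) or (y of swatch_cream in the frame of painting_rack between -0.076 and -0.016 m and y of mug_cream in the frame of display_rack between 0.028 and 0.064 m) or (y of swatch_cream in the frame of painting_rack between -0.168 and -0.108 m and y of mug_cream in the frame of display_rack between 0.12 and 0.156 m)) and x of mug_cream in the frame of display_rack between -0.018 and 0.018 m and z of mug_cream in the frame of display_rack between 0.004 and 0.012 m); the robot touches nothing.
It fails at once if a mug is tipped over (angle between any of mug_burgundy, mug_teal, mug_mustard, mug_cream's own z axis and vertical above 0.8 rad).
It fails at once if a mug is banged hard onto the display rack (contact force over 60 N) (contact force between any of mug_burgundy, mug_teal, mug_mustard, mug_cream and display_rack above 60 N).
It fails at once if a mug is let fall (moves over 0.4 m/s, clear of the bay floor, with no finger on it) ((height (world z) of mug_burgundy above 0.011 m and linear speed of mug_burgundy above 0.4 m/s and contact force between the fingers and mug_burgundy below 0.02 N) or (height (world z) of mug_teal above 0.011 m and linear speed of mug_teal above 0.4 m/s and contact force between the fingers and mug_teal below 0.02 N) or (height (world z) of mug_mustard above 0.011 m and linear speed of mug_mustard above 0.4 m/s and contact force between the fingers and mug_mustard below 0.02 N) or (height (world z) of mug_cream above 0.011 m and linear speed of mug_cream above 0.4 m/s and contact force between the fingers and mug_cream below 0.02 N)).
It also fails if it takes over 88 s, if anything falls off the work surface, if the arm or the gripper's body presses on something with over 40 N, if the wrist force passes 120 N, or if a joint passes its speed limit or range.

## Working session

There is one attempt and no reset: what is moved stays moved. The work goes in short steps, Python scripts to look and compute and a tool call to move; the robot and the scene stay as the last step left them, time stands still between calls to the robot, and variables do not carry over. Pictures are saved under pics/ and viewed, at most 14 in all, crops included, and the job is handed in when it is done.

Besides the shell and the picture viewer there is one more tool, called after "Call:" as a command line: name --argument value ..., lists and objects as JSON in quotes. arm_command: Moves the arm, as the interface text tells. Shift numbers are shares of 0.05 m and turn numbers shares of 0.08 rad, none past 1 either way. Its arguments: {"type":"object","properties":{"steps":{"type":"array","items":{"type":"object","properties":{"delta_pos":{"type":"array","items":{"type":"number","minimum":-1,"maximum":1}},"angular":{"type":"array","items":{"type":"number","minimum":-1,"maximum":1}},"jaw":{"type":"number"}}}},"newtons":{"type":"number"}},"required":["steps"]}

```bash
mkdir -p pics
cat > h.py <<'E'
import numpy as np, cv2
from plant import arm
from scipy.spatial.transform import Rotation as R
def snap(n,f):
    im=arm.get_image(n); cv2.imwrite(f'pics/{f}.png',im[:,:,::-1]); return im
def ray(n,px,z):
    c=arm.camera_info(n);K=np.array(c['camera_matrix']);T=np.array(c['camera_from_world'])
    p=np.atleast_2d(np.array(px,float));d=np.array([c['k1'],0,0,0,0.])
    u=cv2.undistortPoints(p[:,None],K,d)[:,0]
    w=np.c_[u,np.ones(len(u))]@T[:3,:3]; o=-T[:3,:3].T@T[:3,3]
    return o+w*((z-o[2])/w[:,2])[:,None]
E
python3 - <<'E'
from h import *
s=arm.read_state();print(s)
snap('top','top0');snap('scene','scene0')
for n in('top','scene'):
    c=arm.camera_info(n);T=np.array(c['camera_from_world']);print(n,c['k1'],-T[:3,:3].T@T[:3,3],T[2,:3])
E
```

```text
{'t': 0.0, 'joint_pos': array([-1.41548821e+00,  5.28461907e-01,  1.43387375e+00, -1.15644417e-05,
        1.18139480e+00, -1.78523353e-01]), 'qvel': array([-0.00147126, -0.00152175, -0.00060309, -0.00021737, -0.00040862,
       -0.00037428]), 'effort': array([-1.12132904e-03, -4.40049613e+01, -1.76590472e+01,  6.32758182e-02,
        5.81743440e-02, -1.55275179e-04]), 'eef_pos': array([ 0.20468891, -0.58977156,  0.22158333]), 'tcp_rot': array([ 9.86100952e-01,  1.66143820e-01,  7.06052038e-06, -1.06889433e-03]), 'force': array([ 0.19904371,  0.20239088, -0.69252939]), 'wrist_torque': array([ 0.01089956,  0.01094938, -0.03367072]), 'finger_force': 0.0, 'opening': 0.08657349368305287}
top -0.06692170668472394 [ 0.43776323 -0.127166    0.94760747] [ 0.08814083  0.00417039 -0.99609929]
scene -0.06980964580530509 [0.82254918 0.13935021 0.65420651] [-0.41195879 -0.32821153 -0.8500395 ]
```

View pics/top0.png

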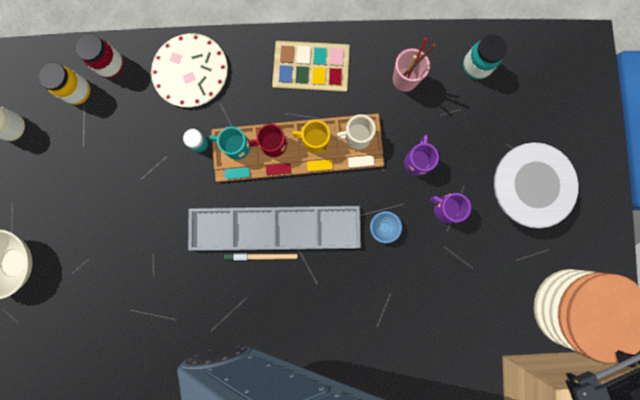

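View pics/scene0.png

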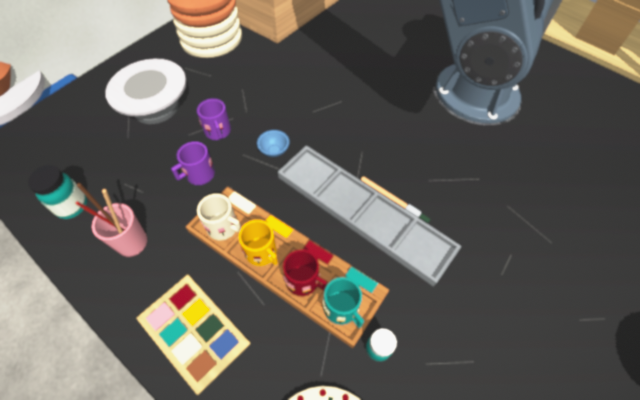

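The row from left (+y) to right is teal, burgundy, mustard, cream. The grey rack is nearer the robot. I'll enlarge the racks to measure them.

Run:
```python
import cv2
im=cv2.imread('pics/top0.png')[105:265,180:400]
cv2.imwrite('pics/c0.png',cv2.resize(im,None,fx=3.6,fy=3.6,interpolation=cv2.INTER_CUBIC))
```

```text
(no output)
```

View pics/c0.png

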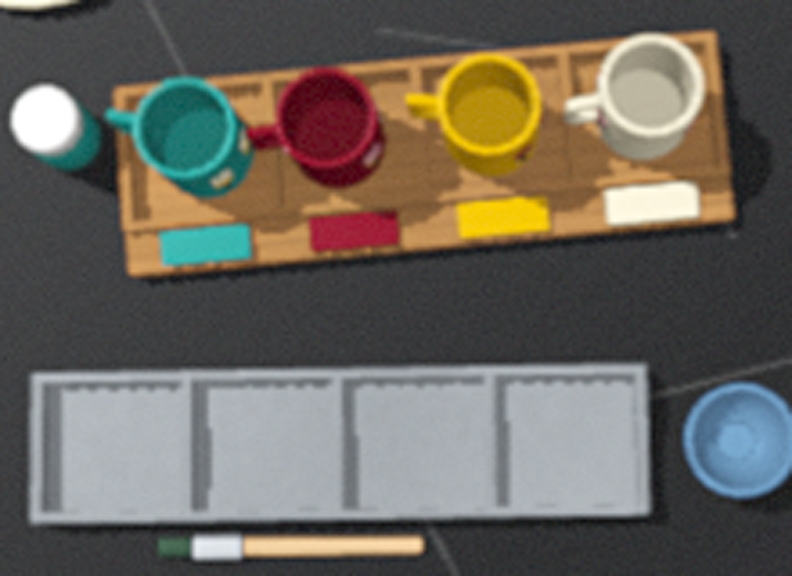

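Crop c0, with pixels in the crop. Rim centres: teal (186,129), burgundy (330,119), mustard (489,106), cream (650,87). Handle tips: (110,117), (252,137), (410,105), (568,108). Grey rack corners: (31,373), (648,364), (650,514), (30,523).

Run:
```python
from h import *
f=lambda p:(np.array(p,float)+.5)/3.6-.5+[180,105]
g=ray('top',f([(31,373),(648,364),(650,514),(30,523)]),.02);print(g.round(3))
c=g.mean(0);yv=(g[0]+g[3]-g[1]-g[2])/2;print('disp',c,np.linalg.norm(yv),np.linalg.norm(g[0]-g[3]),'yaw',-np.arctan2(yv[0],yv[1]))
y=yv/np.linalg.norm(yv)
for k in(.138,.046,-.046,-.138):print('bay',k,(c+k*y).round(4))
m=ray('top',f([(186,129),(330,119),(489,106),(650,87)]),.076)
h=ray('top',f([(110,117),(252,137),(410,105),(568,108)]),.055)
sw=ray('top',f([(205,244),(354,231),(503,216),(652,202)]),.019)
d=h-m
for i,n in enumerate(['teal','burg','must','cream']):print(n,m[i].round(4),'handle yaw',-np.arctan2(d[i,0],d[i,1]),np.linalg.norm(d[i]))
w=sw[0]-sw[3];yw=-np.arctan2(w[0],w[1]);print('wood yaw',yw,np.linalg.norm(w)) 
x=np.array([np.cos(yw),np.sin(yw),0])
for s in sw:print((s+.058*x).round(4))
q=R.from_quat(arm.read_state()['tcp_rot']);print(q.as_matrix().round(3))
```

```text
[[ 0.513  0.163  0.02 ]
 [ 0.508 -0.213  0.02 ]
 [ 0.417 -0.212  0.02 ]
 [ 0.421  0.164  0.02 ]]
disp [ 0.46478031 -0.02449665  0.02      ] 0.376133151487183 0.09128124439142933 yaw -0.011230972810292405
bay 0.138 [0.4663 0.1135 0.02  ]
bay 0.046 [0.4653 0.0215 0.02  ]
bay -0.046 [ 0.4643 -0.0705  0.02  ]
bay -0.138 [ 0.4632 -0.1625  0.02  ]
teal [0.6478 0.0549 0.076 ] handle yaw -0.27001666945897157 0.05602065259086617
burg [ 0.6511 -0.0291  0.076 ] handle yaw 0.0883700282421409 0.05345920813111382
must [ 0.6561 -0.1215  0.076 ] handle yaw -0.15226141090196244 0.052019844701880064
cream [ 0.6649 -0.2153  0.076 ] handle yaw 0.1265826815941091 0.05184555098825627
wood yaw 0.06673856815394197 0.27564878314346297
[0.6471 0.0593 0.019 ]
[ 0.6525 -0.0325  0.019 ]
[ 0.6592 -0.1241  0.019 ]
[ 0.6655 -0.2157  0.019 ]
[[ 0.945  0.328 -0.   ]
 [ 0.328 -0.945  0.002]
 [ 0.    -0.002 -1.   ]]
```

Call:
arm_command --steps '[{"delta_pos": [0, 0, -0.2], "angular": [0, 0, -1], "jaw": 0}, {"delta_pos": [0, 0, -0.2], "angular": [0, 0, -1], "jaw": 0}, {"delta_pos": [0, 0, -0.2], "angular": [0, 0, -1], "jaw": 0}, {"delta_pos": [0, 0, 0], "angular": [0, 0, -1], "jaw": 0}, {"delta_pos": [0, 0, 0], "angular": [0, 0, -1], "jaw": 0}, {"delta_pos": [0, 0, 0], "angular": [0, 0, -1], "jaw": 0}, {"delta_pos": [0, 0, 0], "angular": [0, 0, -1], "jaw": 0}, {"delta_pos": [0, 0, 0], "angular": [0, 0, -1], "jaw": 0}]' --newtons 20

```text
t: 0.9
eef_pos: [0.2047, -0.59, 0.2519]
tcp_rot: [0.883, 0.469, 0.0, -0.001]
force: [-0.4, 0.3, -0.1]
opening: 0.0868
finger_force: 0.0
```

Call:
arm_command --steps '[{"delta_pos": [0, 0, 0], "angular": [0, 0, -1], "jaw": 0}, {"delta_pos": [0, 0, 0], "angular": [0, 0, -1], "jaw": 0}, {"delta_pos": [0, 0, 0], "angular": [0, 0, -1], "jaw": 0}, {"delta_pos": [0, 0, 0], "angular": [0, 0, -1], "jaw": 0}, {"delta_pos": [0, 0, 0], "angular": [0, 0, -1], "jaw": 0}, {"delta_pos": [0, 0, 0], "angular": [0, 0, -1], "jaw": 0}, {"delta_pos": [0, 0, 0], "angular": [0, 0, -1], "jaw": 0}, {"delta_pos": [0, 0, 0], "angular": [0, 0, -0.46], "jaw": 0}]'

```text
t: 1.7
eef_pos: [0.2047, -0.5901, 0.2519]
tcp_rot: [0.706, 0.708, 0.0, -0.001]
force: [0.4, -0.6, -0.6]
opening: 0.0869
finger_force: 0.0
```

Call:
arm_command --steps '[{"delta_pos": [0.3, 0.4, 0], "angular": [0, 0, 0], "jaw": 0}, {"delta_pos": [0.5, 0.6, 0], "angular": [0, 0, 0], "jaw": 0}, {"delta_pos": [0.5, 0.6, 0], "angular": [0, 0, 0], "jaw": 0}, {"delta_pos": [0.5, 0.6, 0], "angular": [0, 0, 0], "jaw": 0}, {"delta_pos": [0.5, 0.6, 0], "angular": [0, 0, 0], "jaw": 0}, {"delta_pos": [0.5, 0.6, 0], "angular": [0, 0, 0], "jaw": 0}, {"delta_pos": [0.5, 0.6, 0], "angular": [0, 0, 0], "jaw": 0}, {"delta_pos": [0.5, 0.6, 0], "angular": [0, 0, 0], "jaw": 0}]'

```text
t: 2.5
eef_pos: [0.4357, -0.3991, 0.2521]
tcp_rot: [0.707, 0.707, 0.0, -0.0]
force: [1.6, -1.0, -0.2]
opening: 0.0869
finger_force: 0.0
```

Call:
arm_command --steps '[{"delta_pos": [0.5, 0.6, 0], "angular": [0, 0, 0], "jaw": 0}, {"delta_pos": [0.5, 0.6, 0], "angular": [0, 0, 0], "jaw": 0}, {"delta_pos": [0.5, 0.6, 0], "angular": [0, 0, 0], "jaw": 0}, {"delta_pos": [0.5, 0.6, 0], "angular": [0, 0, 0], "jaw": 0}, {"delta_pos": [0.5, 0.6, 0], "angular": [0, 0, 0], "jaw": 0}, {"delta_pos": [0.5, 0.6, 0], "angular": [0, 0, 0], "jaw": 0}, {"delta_pos": [0.5, 0.6, 0], "angular": [0, 0, 0], "jaw": 0}, {"delta_pos": [0.2, 0.4, 0], "angular": [0, 0, 0], "jaw": 0}]'

```text
t: 3.3
eef_pos: [0.6664, -0.2124, 0.2518]
tcp_rot: [0.706, 0.708, 0.0, -0.001]
force: [-0.3, -0.4, -0.4]
opening: 0.0868
finger_force: 0.0
```

Run:
```python
from h import *
s=arm.read_state();print(s['eef_pos'],s['tcp_rot'])
T=np.array(arm.camera_info('wrist')['camera_from_world']);print(-T[:3,:3].T@T[:3,3],T[2,:3])
snap('wrist','w0')
```

```text
[ 0.66638957 -0.21235267  0.25182837] [ 7.06207492e-01  7.08004414e-01  3.63167614e-04 -7.71956084e-04]
[ 0.66650375 -0.13225339  0.41464374] [ 6.15410103e-04 -2.89093949e-01 -9.57300533e-01]
```

View pics/w0.png

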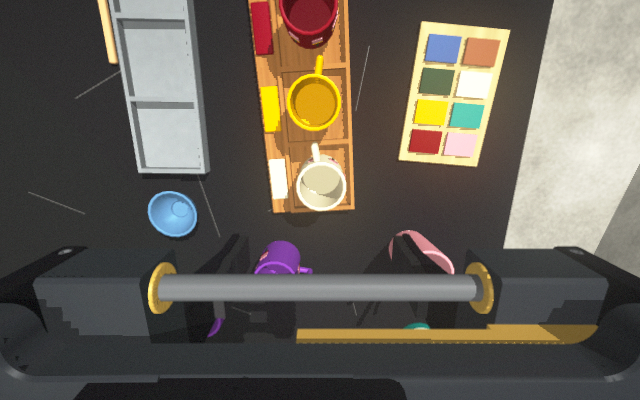

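Wrist view: cream rim centre (321,185), mustard (315,102), pink brush cup's rim around (425,245), grey rack's right-end corners about (137,173) and (208,175).

Run:
```python
from h import *
print(ray('wrist',[(321,185),(315,102)],.076).round(4), ray('wrist',[(137,173),(208,175)],.02).round(4))
print('cup',ray('wrist',[(390,240),(453,270)],.1).round(3), ray('top',[(412,62)],.1).round(3))
```

```text
[[ 0.6709 -0.2129  0.076 ]
 [ 0.6639 -0.1198  0.076 ]] [[ 0.4215 -0.2106  0.02  ]
 [ 0.5171 -0.2129  0.02  ]]
cup [[ 0.752 -0.273  0.1  ]
 [ 0.83  -0.312  0.1  ]] [[ 0.798 -0.326  0.1  ]]
```

Call:
arm_command --steps '[{"delta_pos": [-0.03, 0.03, 0.5], "angular": [0, 0, 0], "jaw": 0}, {"delta_pos": [0, 0, 0.8], "angular": [0, 0, 0], "jaw": 0}, {"delta_pos": [0, 0, 0.8], "angular": [0, 0, 0], "jaw": 0}, {"delta_pos": [0, 0, 0.8], "angular": [0, 0, 0], "jaw": 0}, {"delta_pos": [0, 0, 0.7], "angular": [0, 0, 0], "jaw": 0}, {"delta_pos": [0, 0, 0.5], "angular": [0, 0, 0], "jaw": 0}, {"delta_pos": [0, 0, 0.34], "angular": [0, 0, 0], "jaw": 0}, {"delta_pos": [0, 0, 0], "angular": [0, 0, 0], "jaw": 0}]'

```text
t: 4.15
eef_pos: [0.6641, -0.2163, 0.0274]
tcp_rot: [0.707, 0.707, -0.001, -0.003]
force: [-0.2, -0.2, 0.0]
opening: 0.0873
finger_force: 0.0
```

Call:
arm_command --steps '[{"delta_pos": [0, 0, 0], "angular": [0, 0, 0], "jaw": 80}, {"delta_pos": [0, 0, 0], "angular": [0, 0, 0], "jaw": 80}, {"delta_pos": [0, 0, 0], "angular": [0, 0, 0], "jaw": 120}, {"delta_pos": [0, 0, 0], "angular": [0, 0, 0], "jaw": 120}, {"delta_pos": [0, 0, 0], "angular": [0, 0, 0], "jaw": 120}, {"delta_pos": [0, 0, 0], "angular": [0, 0, 0], "jaw": 120}, {"delta_pos": [0, 0, 0], "angular": [0, 0, 0], "jaw": 120}, {"delta_pos": [0, 0, 0], "angular": [0, 0, 0], "jaw": 120}]' --newtons 20

```text
t: 4.95
eef_pos: [0.667, -0.2174, 0.0318]
tcp_rot: [0.707, 0.707, 0.0, 0.001]
force: [-0.5, -0.3, 6.3]
opening: 0.0601
finger_force: 20.0
```

Call:
arm_command --steps '[{"delta_pos": [0, 0, -0.15], "angular": [0, 0, 0], "jaw": 120}, {"delta_pos": [0, 0, -0.3], "angular": [0, 0, 0], "jaw": 120}, {"delta_pos": [0, 0, -0.5], "angular": [0, 0, 0], "jaw": 120}, {"delta_pos": [0, 0, -0.6], "angular": [0, 0, 0], "jaw": 120}, {"delta_pos": [0, 0, -0.6], "angular": [0, 0, 0], "jaw": 120}, {"delta_pos": [0.1, -0.05, -0.35], "angular": [0, 0, 0], "jaw": 120}, {"delta_pos": [0.3, -0.15, -0.1], "angular": [0, 0, 0], "jaw": 120}, {"delta_pos": [0.45, -0.3, 0], "angular": [0, 0, 0], "jaw": 120}]'

```text
t: 5.75
eef_pos: [0.6415, -0.1743, 0.1612]
tcp_rot: [0.708, 0.707, 0.0, 0.001]
force: [-0.2, 0.5, -1.5]
opening: 0.0604
finger_force: 20.0
```

Call:
arm_command --steps '[{"delta_pos": [0.7, -0.4, 0], "angular": [0, 0, 0], "jaw": 120}, {"delta_pos": [0.8, -0.5, 0], "angular": [0, 0, 0], "jaw": 120}, {"delta_pos": [0.8, -0.5, 0], "angular": [0, 0, 0], "jaw": 120}, {"delta_pos": [0.8, -0.5, 0], "angular": [0, 0, 0], "jaw": 120}, {"delta_pos": [0.8, -0.5, 0], "angular": [0, 0, 0], "jaw": 120}, {"delta_pos": [0.8, -0.5, 0], "angular": [0, 0, 0], "jaw": 120}, {"delta_pos": [0.7, -0.4, 0], "angular": [0, 0, 0], "jaw": 120}, {"delta_pos": [0.3, -0.2, 0], "angular": [0, 0, 0], "jaw": 120}]'

```text
t: 6.55
eef_pos: [0.4605, 0.1139, 0.1595]
tcp_rot: [0.706, 0.708, -0.002, -0.003]
force: [-0.5, -0.5, -1.9]
opening: 0.0599
finger_force: 20.0
```

Run:
```python
from h import *
print(arm.read_state()['eef_pos'])
snap('wrist','w1');print(arm.read_state()['eef_pos'])
snap('scene','s1');s=arm.read_state();print(s['eef_pos'],s['qvel'].round(4))
a=cv2.imread('pics/w1.png');b=cv2.imread('pics/s1.png')
cv2.imwrite('pics/ws1.png',cv2.resize(np.vstack([a,b]),None,fx=.75,fy=.75))
```

```text
[0.46051137 0.113858   0.15949627]
[0.45921713 0.11487794 0.15944001]
[0.46138044 0.11321662 0.15960167] [-0.0512  0.016  -0.0632 -0.0277 -0.0193 -0.0241]
```

View pics/ws1.png

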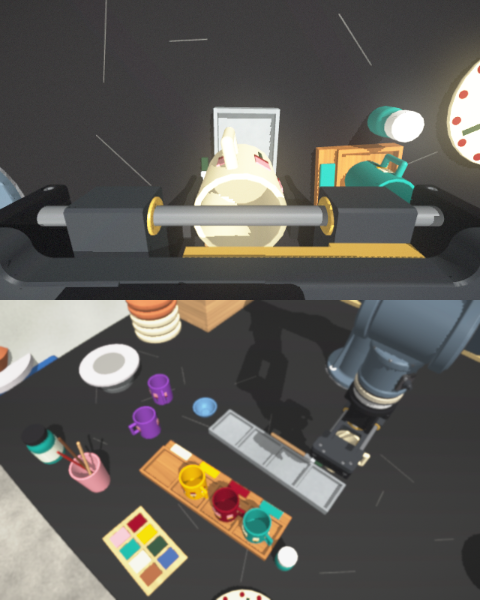

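Run:
```python
from h import *
a=cv2.imread('pics/w1.png')[110:260,220:440]
cv2.imwrite('pics/cw1.png',cv2.resize(a,None,fx=3.6,fy=3.6,interpolation=cv2.INTER_CUBIC))
print(ray('wrist',[(285.5,144),(372.5,144)],.02).round(4),arm.read_state()['eef_pos'])
```

```text
[[0.4253 0.1629 0.02  ]
 [0.5136 0.1634 0.02  ]] [0.46138044 0.11321662 0.15960167]
```

View pics/cw1.png

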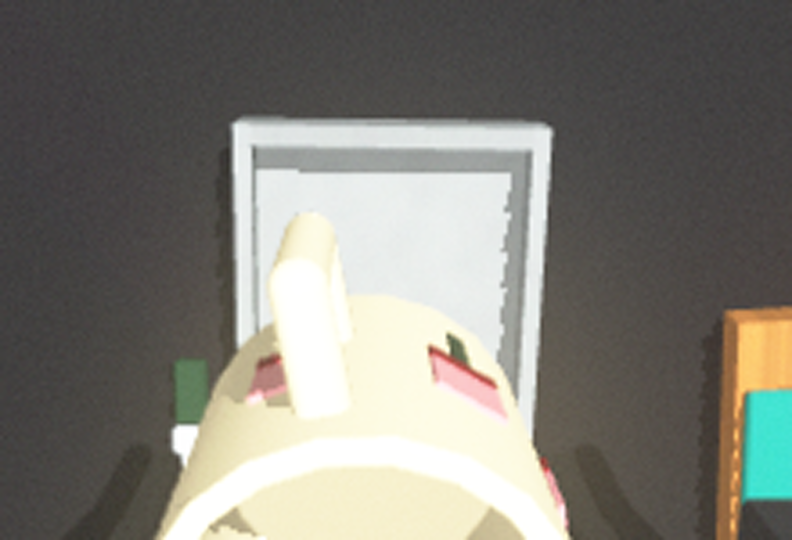

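Call:
arm_command --steps '[{"delta_pos": [0, 0.13, 0.1], "angular": [0, 0, 0], "jaw": 120}, {"delta_pos": [0, 0, 0.3], "angular": [0, 0, 0], "jaw": 120}, {"delta_pos": [0, 0, 0.5], "angular": [0, 0, 0], "jaw": 120}, {"delta_pos": [0, 0, 0.6], "angular": [0, 0, 0], "jaw": 120}, {"delta_pos": [0, 0, 0.4], "angular": [0, 0, 0], "jaw": 120}, {"delta_pos": [0, 0, 0.2], "angular": [0, 0, 0], "jaw": 120}, {"delta_pos": [0, 0, 0.1], "angular": [0, 0, 0], "jaw": 120}, {"delta_pos": [0, 0, 0.05], "angular": [0, 0, 0], "jaw": 120}]'

```text
t: 7.45
eef_pos: [0.4737, 0.11, 0.0477]
tcp_rot: [0.707, 0.707, 0.0, 0.0]
force: [0.6, 0.6, -1.1]
opening: 0.0605
finger_force: 20.0
```

Run:
```python
from h import *
for i in range(5):
    arm.get_image('wrist');s=arm.read_state();print(s['t'],s['eef_pos'].round(4),s['qvel'].round(3))
```

```text
7.5 [0.4736 0.1101 0.0479] [ 0.004 -0.023  0.002 -0.001  0.012 -0.001]
7.55 [0.4736 0.1103 0.0483] [ 0.004 -0.015  0.002 -0.001  0.005  0.001]
7.6 [0.4737 0.1104 0.0486] [ 0.003 -0.01   0.001  0.002  0.     0.   ]
7.65 [0.4736 0.1104 0.0488] [ 0.002 -0.006 -0.     0.001  0.     0.002]
7.7 [0.4736 0.1105 0.0488] [ 0.002  0.     0.002 -0.001  0.    -0.   ]
```

Call:
arm_command --steps '[{"delta_pos": [0, -0.11, 0.06], "angular": [0, 0, 0], "jaw": 120}, {"delta_pos": [0, 0, 0.06], "angular": [0, 0, 0], "jaw": 120}, {"delta_pos": [0, 0, 0.06], "angular": [0, 0, 0], "jaw": 120}, {"delta_pos": [0, 0, 0.05], "angular": [0, 0, 0], "jaw": 120}, {"delta_pos": [0, 0, 0.04], "angular": [0, 0, 0], "jaw": 120}, {"delta_pos": [0, 0, 0.03], "angular": [0, 0, 0], "jaw": 120}, {"delta_pos": [0, 0, 0.02], "angular": [0, 0, 0], "jaw": 120}, {"delta_pos": [0, 0, 0], "angular": [0, 0, 0], "jaw": 120}]'

```text
t: 8.5
eef_pos: [0.4675, 0.1105, 0.032]
tcp_rot: [0.707, 0.707, 0.0, -0.0]
force: [0.2, 0.1, -1.4]
opening: 0.0601
finger_force: 20.0
```

Call:
arm_command --steps '[{"delta_pos": [0, 0, 0.02], "angular": [0, 0, 0], "jaw": 120}, {"delta_pos": [0, 0, 0.01], "angular": [0, 0, 0], "jaw": 120}, {"delta_pos": [0, 0, 0.01], "angular": [0, 0, 0], "jaw": 120}, {"delta_pos": [0, 0, 0], "angular": [0, 0, 0], "jaw": 120}, {"delta_pos": [0, 0, 0], "angular": [0, 0, 0], "jaw": 120}, {"delta_pos": [0, 0, 0], "angular": [0, 0, 0], "jaw": 120}, {"delta_pos": [0, 0, 0], "angular": [0, 0, 0], "jaw": 120}, {"delta_pos": [0, 0, 0], "angular": [0, 0, 0], "jaw": 120}]'

```text
t: 9.3
eef_pos: [0.4675, 0.1105, 0.0317]
tcp_rot: [0.707, 0.707, 0.0, 0.0]
force: [-2.8, 0.3, 13.5]
opening: 0.06
finger_force: 20.0
```

Call:
arm_command --steps '[{"delta_pos": [0, 0, -0.01], "angular": [0, 0, 0], "jaw": 60}, {"delta_pos": [0, 0, 0], "angular": [0, 0, 0], "jaw": 0}, {"delta_pos": [0, 0, 0], "angular": [0, 0, 0], "jaw": 0}, {"delta_pos": [0, 0, 0], "angular": [0, 0, 0], "jaw": 0}, {"delta_pos": [0, 0, -0.3], "angular": [0, 0, 0], "jaw": 0}, {"delta_pos": [0, 0, -0.6], "angular": [0, 0, 0], "jaw": 0}, {"delta_pos": [0, 0, -0.8], "angular": [0, 0, 0], "jaw": 0}, {"delta_pos": [0, 0, -0.8], "angular": [0, 0, 0], "jaw": 0}]'

```text
t: 10.1
eef_pos: [0.4667, 0.1104, 0.1562]
tcp_rot: [0.707, 0.707, -0.001, -0.001]
force: [1.3, -0.6, -0.1]
opening: 0.0869
finger_force: 0.0
```

Call:
arm_command --steps '[{"delta_pos": [-0.5, 0.4, 0], "angular": [0, 0, 0], "jaw": 0}, {"delta_pos": [-0.7, 0.55, 0], "angular": [0, 0, 0], "jaw": 0}, {"delta_pos": [-0.7, 0.6, 0], "angular": [0, 0, 0], "jaw": 0}, {"delta_pos": [-0.7, 0.6, 0], "angular": [0, 0, 0], "jaw": 0}, {"delta_pos": [-0.7, 0.6, 0], "angular": [0, 0, 0], "jaw": 0}, {"delta_pos": [-0.6, 0.5, 0], "angular": [0, 0, 0], "jaw": 0}, {"delta_pos": [-0.5, 0.4, 0], "angular": [0, 0, 0], "jaw": 0}, {"delta_pos": [-0.23, 0.2, 0], "angular": [0, 0, 0], "jaw": 0}]'

```text
t: 10.9
eef_pos: [0.6616, -0.1242, 0.1549]
tcp_rot: [0.708, 0.706, 0.0, 0.001]
force: [0.4, 0.4, 0.1]
opening: 0.0875
finger_force: 0.0
```

Run:
```python
from h import *
for i in range(4): arm.get_image('wrist')
s=arm.read_state();print(s['t'],s['eef_pos'].round(4),s['opening'],s['force'])
snap('wrist','w2');snap('top','t2')
a=cv2.imread('pics/w2.png')[:230];b=cv2.imread('pics/t2.png')[90:290,160:480]
cv2.imwrite('pics/wt2.png',np.vstack([a[:200],cv2.resize(b,(640,400),interpolation=cv2.INTER_CUBIC)]))
```

```text
11.1 [ 0.6588 -0.1205  0.1547] 0.08702716078319704 [ 0.00115533  0.62813484 -0.416279  ]
```

View pics/wt2.png

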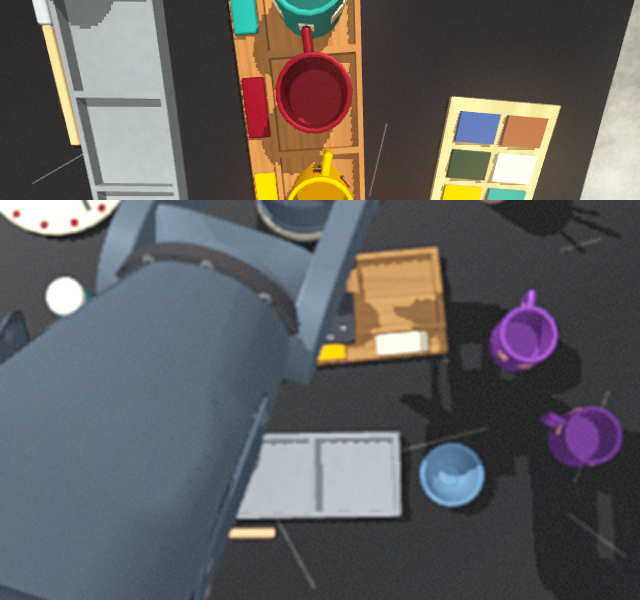

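The wrist view shows burgundy's rim centre at about (314.5,92). The mustard mug is straight below the gripper, and the bay cream came from is empty. Next is descending on mustard.

Run:
```python
from h import *
print(ray('wrist',[(314.5,92)],.076).round(4))
```

```text
[[ 0.6542 -0.0241  0.076 ]]
```

Call:
arm_command --steps '[{"delta_pos": [0, 0.03, 0.3], "angular": [0, 0, 0], "jaw": 0}, {"delta_pos": [0, 0, 0.6], "angular": [0, 0, 0], "jaw": 0}, {"delta_pos": [0, 0, 0.6], "angular": [0, 0, 0], "jaw": 0}, {"delta_pos": [0, 0, 0.5], "angular": [0, 0, 0], "jaw": 0}, {"delta_pos": [0, 0, 0.3], "angular": [0, 0, 0], "jaw": 0}, {"delta_pos": [0, 0, 0.12], "angular": [0, 0, 0], "jaw": 0}, {"delta_pos": [0, 0, 0.05], "angular": [0, 0, 0], "jaw": 0}, {"delta_pos": [0, 0, 0], "angular": [0, 0, 0], "jaw": 0}]'

```text
t: 12.0
eef_pos: [0.662, -0.1211, 0.0327]
tcp_rot: [0.707, 0.707, 0.0, 0.001]
force: [-0.0, -0.7, -0.4]
opening: 0.0869
finger_force: 0.0
```

Call:
arm_command --steps '[{"delta_pos": [0, 0, 0], "angular": [0, 0, 0], "jaw": 80}, {"delta_pos": [0, 0, 0], "angular": [0, 0, 0], "jaw": 80}, {"delta_pos": [0, 0, 0], "angular": [0, 0, 0], "jaw": 120}, {"delta_pos": [0, 0, 0], "angular": [0, 0, 0], "jaw": 120}, {"delta_pos": [0, 0, 0], "angular": [0, 0, 0], "jaw": 120}, {"delta_pos": [0, 0, 0], "angular": [0, 0, 0], "jaw": 120}, {"delta_pos": [0, 0, 0], "angular": [0, 0, 0], "jaw": 120}, {"delta_pos": [0, 0, 0], "angular": [0, 0, 0], "jaw": 120}]' --newtons 20

```text
t: 12.8
eef_pos: [0.6609, -0.1211, 0.0324]
tcp_rot: [0.707, 0.707, -0.0, -0.0]
force: [-3.9, -0.6, 5.6]
opening: 0.0597
finger_force: 20.0
```

Call:
arm_command --steps '[{"delta_pos": [0, 0, -0.15], "angular": [0, 0, 0], "jaw": 120}, {"delta_pos": [0, 0, -0.3], "angular": [0, 0, 0], "jaw": 120}, {"delta_pos": [0, 0, -0.5], "angular": [0, 0, 0], "jaw": 120}, {"delta_pos": [0, 0, -0.6], "angular": [0, 0, 0], "jaw": 120}, {"delta_pos": [0, 0, -0.5], "angular": [0, 0, 0], "jaw": 120}, {"delta_pos": [0.05, -0.1, -0.3], "angular": [0, 0, 0], "jaw": 120}, {"delta_pos": [0.2, -0.3, -0.15], "angular": [0, 0, 0], "jaw": 120}, {"delta_pos": [0.3, -0.45, 0], "angular": [0, 0, 0], "jaw": 120}]'

```text
t: 13.6
eef_pos: [0.6204, -0.0943, 0.1591]
tcp_rot: [0.707, 0.707, 0.001, 0.003]
force: [-0.2, -0.5, -1.7]
opening: 0.0595
finger_force: 20.0
```

Call:
arm_command --steps '[{"delta_pos": [0.4, -0.55, 0], "angular": [0, 0, 0], "jaw": 120}, {"delta_pos": [0.45, -0.6, 0], "angular": [0, 0, 0], "jaw": 120}, {"delta_pos": [0.45, -0.6, 0], "angular": [0, 0, 0], "jaw": 120}, {"delta_pos": [0.4, -0.5, 0], "angular": [0, 0, 0], "jaw": 120}, {"delta_pos": [0.3, -0.4, 0], "angular": [0, 0, 0], "jaw": 120}, {"delta_pos": [0.2, -0.25, 0], "angular": [0, 0, 0], "jaw": 120}, {"delta_pos": [0.1, -0.13, 0.1], "angular": [0, 0, 0], "jaw": 120}, {"delta_pos": [0, 0, 0.2], "angular": [0, 0, 0], "jaw": 120}]'

```text
t: 14.4
eef_pos: [0.4678, 0.0218, 0.1423]
tcp_rot: [0.707, 0.707, 0.001, 0.001]
force: [0.6, -0.9, -0.7]
opening: 0.0595
finger_force: 20.0
```

Call:
arm_command --steps '[{"delta_pos": [0, 0, 0.4], "angular": [0, 0, 0], "jaw": 120}, {"delta_pos": [0, 0, 0.5], "angular": [0, 0, 0], "jaw": 120}, {"delta_pos": [0, 0, 0.45], "angular": [0, 0, 0], "jaw": 120}, {"delta_pos": [0, 0, 0.3], "angular": [0, 0, 0], "jaw": 120}, {"delta_pos": [0, 0, 0.15], "angular": [0, 0, 0], "jaw": 120}, {"delta_pos": [0, 0, 0.05], "angular": [0, 0, 0], "jaw": 120}, {"delta_pos": [0, 0, 0], "angular": [0, 0, 0], "jaw": 120}, {"delta_pos": [0, 0, 0], "angular": [0, 0, 0], "jaw": 120}]'

```text
t: 15.2
eef_pos: [0.4682, 0.0213, 0.05]
tcp_rot: [0.707, 0.707, 0.0, 0.001]
force: [0.6, -0.2, -0.2]
opening: 0.0596
finger_force: 20.0
```

Call:
arm_command --steps '[{"delta_pos": [0, -0.02, 0.06], "angular": [0, 0, 0], "jaw": 120}, {"delta_pos": [0, 0, 0.08], "angular": [0, 0, 0], "jaw": 120}, {"delta_pos": [0, 0, 0.07], "angular": [0, 0, 0], "jaw": 120}, {"delta_pos": [0, 0, 0.05], "angular": [0, 0, 0], "jaw": 120}, {"delta_pos": [0, 0, 0.03], "angular": [0, 0, 0], "jaw": 120}, {"delta_pos": [0, 0, 0.03], "angular": [0, 0, 0], "jaw": 120}, {"delta_pos": [0, 0, 0.02], "angular": [0, 0, 0], "jaw": 120}, {"delta_pos": [0, 0, 0.02], "angular": [0, 0, 0], "jaw": 120}]'

```text
t: 16.0
eef_pos: [0.4665, 0.0215, 0.0323]
tcp_rot: [0.707, 0.707, 0.0, 0.0]
force: [-1.9, 0.2, 18.5]
opening: 0.0595
finger_force: 20.0
```

Call:
arm_command --steps '[{"delta_pos": [0, 0, -0.03], "angular": [0, 0, 0], "jaw": 60}, {"delta_pos": [0, 0, 0], "angular": [0, 0, 0], "jaw": 0}, {"delta_pos": [0, 0, 0], "angular": [0, 0, 0], "jaw": 0}, {"delta_pos": [0, 0, 0], "angular": [0, 0, 0], "jaw": 0}, {"delta_pos": [0, 0, -0.3], "angular": [0, 0, 0], "jaw": 0}, {"delta_pos": [0, 0, -0.6], "angular": [0, 0, 0], "jaw": 0}, {"delta_pos": [0, 0, -0.8], "angular": [0, 0, 0], "jaw": 0}, {"delta_pos": [0, 0, -0.8], "angular": [0, 0, 0], "jaw": 0}]'

```text
t: 16.8
eef_pos: [0.4657, 0.0216, 0.1588]
tcp_rot: [0.707, 0.707, -0.001, -0.001]
force: [0.8, -1.3, -0.0]
opening: 0.0871
finger_force: 0.0
```

Call:
arm_command --steps '[{"delta_pos": [-0.07, 0.3, 0], "angular": [0, 0, 0], "jaw": 0}, {"delta_pos": [-0.15, 0.6, 0], "angular": [0, 0, 0], "jaw": 0}, {"delta_pos": [-0.2, 0.7, 0], "angular": [0, 0, 0], "jaw": 0}, {"delta_pos": [-0.2, 0.7, 0], "angular": [0, 0, 0], "jaw": 0}, {"delta_pos": [-0.15, 0.6, 0], "angular": [0, 0, 0], "jaw": 0}, {"delta_pos": [-0.1, 0.45, 0], "angular": [0, 0, 0], "jaw": 0}, {"delta_pos": [-0.08, 0.25, 0], "angular": [0, 0, 0], "jaw": 0}, {"delta_pos": [-0.02, 0.12, 0], "angular": [0, 0, 0], "jaw": 0}]'

```text
t: 17.6
eef_pos: [0.6534, -0.0276, 0.1574]
tcp_rot: [0.707, 0.707, -0.0, 0.0]
force: [-0.0, 0.1, -0.2]
opening: 0.0871
finger_force: 0.0
```

Run:
```python
from h import *
for i in range(4): arm.get_image('wrist')
s=arm.read_state();print(s['t'],s['eef_pos'].round(4),s['opening'])
snap('wrist','w3')
```

```text
17.8 [ 0.6513 -0.0267  0.1576] 0.0870683628770661
```

View pics/w3.png

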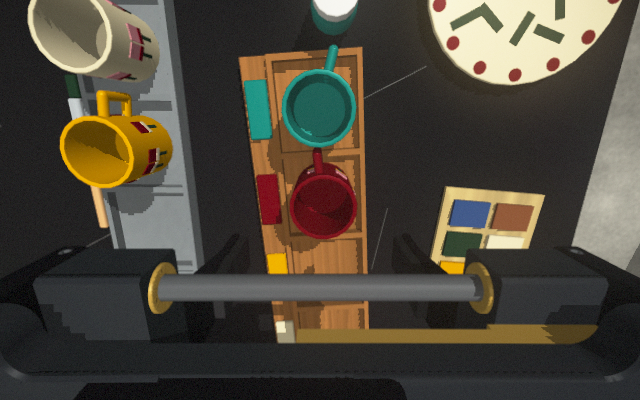

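Cream and mustard stand upright in the two left bays of the grey rack. Burgundy's rim centre is at about (323,201) and teal's at (319.5,108).

Run:
```python
from h import *
print(ray('wrist',[(323,201),(319.5,108)],.076).round(4))
print('rims cream, must',ray('wrist',[(70,33),(97,151)],.076).round(4))
```

```text
[[ 0.6537 -0.0198  0.076 ]
 [ 0.6507  0.0572  0.076 ]]
rims cream, must [[0.4669 0.1092 0.076 ]
 [0.4673 0.023  0.076 ]]
```

Call:
arm_command --steps '[{"delta_pos": [0.05, 0.03, 0.3], "angular": [0, 0, 0], "jaw": 0}, {"delta_pos": [0, 0, 0.6], "angular": [0, 0, 0], "jaw": 0}, {"delta_pos": [0, 0, 0.6], "angular": [0, 0, 0], "jaw": 0}, {"delta_pos": [0, 0, 0.5], "angular": [0, 0, 0], "jaw": 0}, {"delta_pos": [0, 0, 0.3], "angular": [0, 0, 0], "jaw": 0}, {"delta_pos": [0, 0, 0.15], "angular": [0, 0, 0], "jaw": 0}, {"delta_pos": [0, 0, 0.05], "angular": [0, 0, 0], "jaw": 0}, {"delta_pos": [0, 0, 0], "angular": [0, 0, 0], "jaw": 0}]'

```text
t: 18.65
eef_pos: [0.6544, -0.0246, 0.0335]
tcp_rot: [0.707, 0.707, 0.0, 0.0]
force: [0.1, -0.7, -0.5]
opening: 0.0869
finger_force: 0.0
```

Call:
arm_command --steps '[{"delta_pos": [0, 0, 0], "angular": [0, 0, 0], "jaw": 80}, {"delta_pos": [0, 0, 0], "angular": [0, 0, 0], "jaw": 80}, {"delta_pos": [0, 0, 0], "angular": [0, 0, 0], "jaw": 120}, {"delta_pos": [0, 0, 0], "angular": [0, 0, 0], "jaw": 120}, {"delta_pos": [0, 0, 0], "angular": [0, 0, 0], "jaw": 120}, {"delta_pos": [0, 0, 0], "angular": [0, 0, 0], "jaw": 120}, {"delta_pos": [0, 0, 0], "angular": [0, 0, 0], "jaw": 120}, {"delta_pos": [0, 0, 0], "angular": [0, 0, 0], "jaw": 120}]' --newtons 20

```text
t: 19.45
eef_pos: [0.6539, -0.0246, 0.0335]
tcp_rot: [0.707, 0.707, -0.0, 0.0]
force: [-0.7, -0.6, 5.3]
opening: 0.0592
finger_force: 20.0
```

Call:
arm_command --steps '[{"delta_pos": [0, 0, -0.15], "angular": [0, 0, 0], "jaw": 120}, {"delta_pos": [-0.04, 0, -0.3], "angular": [0, 0, 0], "jaw": 120}, {"delta_pos": [-0.04, 0, -0.5], "angular": [0, 0, 0], "jaw": 120}, {"delta_pos": [0, 0, -0.6], "angular": [0, 0, 0], "jaw": 120}, {"delta_pos": [0, 0, -0.5], "angular": [0, 0, 0], "jaw": 120}, {"delta_pos": [-0.02, -0.1, -0.3], "angular": [0, 0, 0], "jaw": 120}, {"delta_pos": [-0.05, -0.25, -0.15], "angular": [0, 0, 0], "jaw": 120}, {"delta_pos": [-0.1, -0.45, 0], "angular": [0, 0, 0], "jaw": 120}]'

```text
t: 20.25
eef_pos: [0.6142, -0.0373, 0.1591]
tcp_rot: [0.707, 0.707, 0.001, 0.001]
force: [-0.6, -0.1, -2.1]
opening: 0.0597
finger_force: 20.0
```

Call:
arm_command --steps '[{"delta_pos": [-0.12, -0.55, 0], "angular": [0, 0, 0], "jaw": 120}, {"delta_pos": [-0.12, -0.55, 0], "angular": [0, 0, 0], "jaw": 120}, {"delta_pos": [-0.12, -0.6, 0], "angular": [0, 0, 0], "jaw": 120}, {"delta_pos": [-0.12, -0.5, 0], "angular": [0, 0, 0], "jaw": 120}, {"delta_pos": [-0.1, -0.4, 0], "angular": [0, 0, 0], "jaw": 120}, {"delta_pos": [-0.06, -0.25, 0], "angular": [0, 0, 0], "jaw": 120}, {"delta_pos": [-0.03, -0.11, 0.1], "angular": [0, 0, 0], "jaw": 120}, {"delta_pos": [0, 0, 0.2], "angular": [0, 0, 0], "jaw": 120}]'

```text
t: 21.05
eef_pos: [0.4659, -0.0708, 0.143]
tcp_rot: [0.707, 0.707, 0.0, 0.001]
force: [-0.5, -0.0, -2.2]
opening: 0.0595
finger_force: 20.0
```

Call:
arm_command --steps '[{"delta_pos": [0, 0, 0.4], "angular": [0, 0, 0], "jaw": 120}, {"delta_pos": [0, 0, 0.5], "angular": [0, 0, 0], "jaw": 120}, {"delta_pos": [0, 0, 0.45], "angular": [0, 0, 0], "jaw": 120}, {"delta_pos": [0, 0, 0.3], "angular": [0, 0, 0], "jaw": 120}, {"delta_pos": [0, 0, 0.15], "angular": [0, 0, 0], "jaw": 120}, {"delta_pos": [0, 0, 0.05], "angular": [0, 0, 0], "jaw": 120}, {"delta_pos": [0, 0, 0], "angular": [0, 0, 0], "jaw": 120}, {"delta_pos": [0, 0, 0], "angular": [0, 0, 0], "jaw": 120}]'

```text
t: 21.85
eef_pos: [0.4666, -0.0707, 0.051]
tcp_rot: [0.707, 0.707, 0.0, 0.001]
force: [-0.6, 0.4, -2.8]
opening: 0.0595
finger_force: 20.0
```

Call:
arm_command --steps '[{"delta_pos": [-0.02, -0.02, 0.06], "angular": [0, 0, 0], "jaw": 120}, {"delta_pos": [0, 0, 0.08], "angular": [0, 0, 0], "jaw": 120}, {"delta_pos": [0, 0, 0.07], "angular": [0, 0, 0], "jaw": 120}, {"delta_pos": [0, 0, 0.05], "angular": [0, 0, 0], "jaw": 120}, {"delta_pos": [0, 0, 0.03], "angular": [0, 0, 0], "jaw": 120}, {"delta_pos": [0, 0, 0.03], "angular": [0, 0, 0], "jaw": 120}, {"delta_pos": [0, 0, 0.02], "angular": [0, 0, 0], "jaw": 120}, {"delta_pos": [0, 0, 0.02], "angular": [0, 0, 0], "jaw": 120}]'

```text
t: 22.65
eef_pos: [0.4649, -0.0715, 0.0334]
tcp_rot: [0.707, 0.707, 0.0, 0.0]
force: [-3.7, 1.4, 18.6]
opening: 0.0598
finger_force: 20.0
```

Call:
arm_command --steps '[{"delta_pos": [0, 0, -0.03], "angular": [0, 0, 0], "jaw": 60}, {"delta_pos": [0, 0, 0], "angular": [0, 0, 0], "jaw": 0}, {"delta_pos": [0, 0, 0], "angular": [0, 0, 0], "jaw": 0}, {"delta_pos": [0, 0, 0], "angular": [0, 0, 0], "jaw": 0}, {"delta_pos": [0, 0, -0.3], "angular": [0, 0, 0], "jaw": 0}, {"delta_pos": [0, 0, -0.6], "angular": [0, 0, 0], "jaw": 0}, {"delta_pos": [0, 0, -0.8], "angular": [0, 0, 0], "jaw": 0}, {"delta_pos": [0, 0, -0.8], "angular": [0, 0, 0], "jaw": 0}]'

```text
t: 23.45
eef_pos: [0.4642, -0.0713, 0.1598]
tcp_rot: [0.707, 0.707, -0.0, -0.001]
force: [0.6, 0.2, -0.7]
opening: 0.0865
finger_force: 0.0
```

Call:
arm_command --steps '[{"delta_pos": [0.2, 0.3, 0], "angular": [0, 0, 0], "jaw": 0}, {"delta_pos": [0.4, 0.6, 0], "angular": [0, 0, 0], "jaw": 0}, {"delta_pos": [0.5, 0.7, 0], "angular": [0, 0, 0], "jaw": 0}, {"delta_pos": [0.5, 0.7, 0], "angular": [0, 0, 0], "jaw": 0}, {"delta_pos": [0.4, 0.6, 0], "angular": [0, 0, 0], "jaw": 0}, {"delta_pos": [0.3, 0.4, 0], "angular": [0, 0, 0], "jaw": 0}, {"delta_pos": [0.17, 0.25, 0], "angular": [0, 0, 0], "jaw": 0}, {"delta_pos": [0.08, 0.14, 0], "angular": [0, 0, 0], "jaw": 0}]'

```text
t: 24.25
eef_pos: [0.6501, 0.0571, 0.1585]
tcp_rot: [0.707, 0.708, -0.0, -0.0]
force: [-0.1, -0.4, -0.2]
opening: 0.087
finger_force: 0.0
```

Run:
```python
from h import *
for i in range(4): arm.get_image('wrist')
s=arm.read_state();print(s['t'],s['eef_pos'].round(4),s['opening'])
snap('wrist','w4')
```

```text
24.45 [0.6485 0.0556 0.1586] 0.08713813205489515
```

View pics/w4.png

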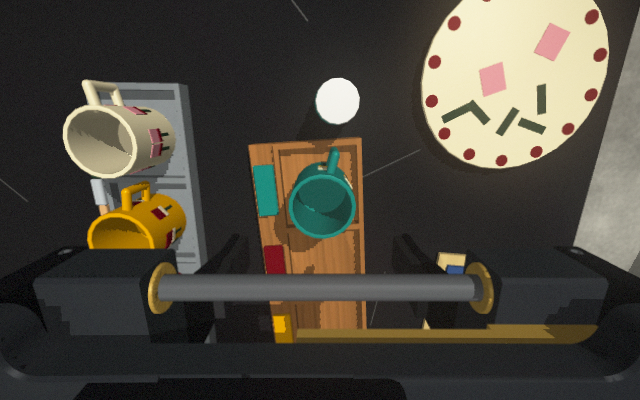

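Call:
arm_command --steps '[{"delta_pos": [0.04, 0.02, 0.3], "angular": [0, 0, 0], "jaw": 0}, {"delta_pos": [0, 0, 0.6], "angular": [0, 0, 0], "jaw": 0}, {"delta_pos": [0, 0, 0.6], "angular": [0, 0, 0], "jaw": 0}, {"delta_pos": [0, 0, 0.5], "angular": [0, 0, 0], "jaw": 0}, {"delta_pos": [0, 0, 0.3], "angular": [0, 0, 0], "jaw": 0}, {"delta_pos": [0, 0, 0.15], "angular": [0, 0, 0], "jaw": 0}, {"delta_pos": [0, 0, 0.06], "angular": [0, 0, 0], "jaw": 0}, {"delta_pos": [0, 0, 0], "angular": [0, 0, 0], "jaw": 0}]'

```text
t: 25.3
eef_pos: [0.6508, 0.0578, 0.0339]
tcp_rot: [0.707, 0.707, 0.0, 0.0]
force: [-0.1, 0.2, -0.2]
opening: 0.0872
finger_force: 0.0
```

Call:
arm_command --steps '[{"delta_pos": [0, 0, 0], "angular": [0, 0, 0], "jaw": 80}, {"delta_pos": [0, 0, 0], "angular": [0, 0, 0], "jaw": 80}, {"delta_pos": [0, 0, 0], "angular": [0, 0, 0], "jaw": 120}, {"delta_pos": [0, 0, 0], "angular": [0, 0, 0], "jaw": 120}, {"delta_pos": [0, 0, 0], "angular": [0, 0, 0], "jaw": 120}, {"delta_pos": [0, 0, 0], "angular": [0, 0, 0], "jaw": 120}, {"delta_pos": [0, 0, 0], "angular": [0, 0, 0], "jaw": 120}, {"delta_pos": [0, 0, 0], "angular": [0, 0, 0], "jaw": 120}]' --newtons 20

```text
t: 26.1
eef_pos: [0.6504, 0.0579, 0.0341]
tcp_rot: [0.707, 0.707, 0.0, 0.0]
force: [-1.2, 0.4, 6.6]
opening: 0.0605
finger_force: 20.0
```

Call:
arm_command --steps '[{"delta_pos": [0, 0, -0.15], "angular": [0, 0, 0], "jaw": 120}, {"delta_pos": [0, 0, -0.3], "angular": [0, 0, 0], "jaw": 120}, {"delta_pos": [0, 0, -0.5], "angular": [0, 0, 0], "jaw": 120}, {"delta_pos": [0, 0, -0.6], "angular": [0, 0, 0], "jaw": 120}, {"delta_pos": [-0.05, 0, -0.5], "angular": [0, 0, 0], "jaw": 120}, {"delta_pos": [-0.2, -0.1, -0.3], "angular": [0, 0, 0], "jaw": 120}, {"delta_pos": [-0.35, -0.3, -0.15], "angular": [0, 0, 0], "jaw": 120}, {"delta_pos": [-0.5, -0.45, 0], "angular": [0, 0, 0], "jaw": 120}]'

```text
t: 26.9
eef_pos: [0.609, 0.0025, 0.1604]
tcp_rot: [0.707, 0.708, 0.001, 0.002]
force: [-0.5, -0.8, -2.0]
opening: 0.0603
finger_force: 20.0
```

Call:
arm_command --steps '[{"delta_pos": [-0.65, -0.55, 0], "angular": [0, 0, 0], "jaw": 120}, {"delta_pos": [-0.65, -0.55, 0], "angular": [0, 0, 0], "jaw": 120}, {"delta_pos": [-0.65, -0.55, 0], "angular": [0, 0, 0], "jaw": 120}, {"delta_pos": [-0.55, -0.5, 0], "angular": [0, 0, 0], "jaw": 120}, {"delta_pos": [-0.4, -0.36, 0], "angular": [0, 0, 0], "jaw": 120}, {"delta_pos": [-0.26, -0.23, 0], "angular": [0, 0, 0], "jaw": 120}, {"delta_pos": [-0.15, -0.12, 0.05], "angular": [0, 0, 0], "jaw": 120}, {"delta_pos": [0, 0, 0.15], "angular": [0, 0, 0], "jaw": 120}]'

```text
t: 27.7
eef_pos: [0.4646, -0.1637, 0.1489]
tcp_rot: [0.708, 0.706, 0.0, 0.001]
force: [-0.2, -0.4, -1.0]
opening: 0.0601
finger_force: 20.0
```

Call:
arm_command --steps '[{"delta_pos": [0, 0, 0.3], "angular": [0, 0, 0], "jaw": 120}, {"delta_pos": [0, 0, 0.4], "angular": [0, 0, 0], "jaw": 120}, {"delta_pos": [0, 0, 0.45], "angular": [0, 0, 0], "jaw": 120}, {"delta_pos": [0, 0, 0.4], "angular": [0, 0, 0], "jaw": 120}, {"delta_pos": [0, 0, 0.25], "angular": [0, 0, 0], "jaw": 120}, {"delta_pos": [0, 0, 0.1], "angular": [0, 0, 0], "jaw": 120}, {"delta_pos": [0, 0, 0.03], "angular": [0, 0, 0], "jaw": 120}, {"delta_pos": [0, 0, 0], "angular": [0, 0, 0], "jaw": 120}]'

```text
t: 28.5
eef_pos: [0.4653, -0.1623, 0.0521]
tcp_rot: [0.707, 0.707, 0.0, 0.0]
force: [0.1, 0.3, -0.5]
opening: 0.0609
finger_force: 20.0
```

Contact is expected at z of about 0.034, so I'll lower slowly.

Call:
arm_command --steps '[{"delta_pos": [0, -0.01, 0.06], "angular": [0, 0, 0], "jaw": 120}, {"delta_pos": [0, 0, 0.08], "angular": [0, 0, 0], "jaw": 120}, {"delta_pos": [0, 0, 0.08], "angular": [0, 0, 0], "jaw": 120}, {"delta_pos": [0, 0, 0.05], "angular": [0, 0, 0], "jaw": 120}, {"delta_pos": [0, 0, 0.03], "angular": [0, 0, 0], "jaw": 120}, {"delta_pos": [0, 0, 0.03], "angular": [0, 0, 0], "jaw": 120}, {"delta_pos": [0, 0, 0.02], "angular": [0, 0, 0], "jaw": 120}, {"delta_pos": [0, 0, 0.02], "angular": [0, 0, 0], "jaw": 120}]'

```text
t: 29.3
eef_pos: [0.4644, -0.1626, 0.0339]
tcp_rot: [0.707, 0.707, -0.0, 0.0]
force: [-2.3, 0.2, 12.1]
opening: 0.0605
finger_force: 20.0
```

Call:
arm_command --steps '[{"delta_pos": [0, 0, -0.02], "angular": [0, 0, 0], "jaw": 60}, {"delta_pos": [0, 0, 0], "angular": [0, 0, 0], "jaw": 0}, {"delta_pos": [0, 0, 0], "angular": [0, 0, 0], "jaw": 0}, {"delta_pos": [0, 0, 0], "angular": [0, 0, 0], "jaw": 0}, {"delta_pos": [0, 0, -0.3], "angular": [0, 0, 0], "jaw": 0}, {"delta_pos": [0, 0, -0.7], "angular": [0, 0, 0], "jaw": 0}, {"delta_pos": [0, 0, -1], "angular": [0, 0, 0], "jaw": 0}, {"delta_pos": [0, 0, -1], "angular": [0, 0, 0], "jaw": 0}]'

```text
t: 30.1
eef_pos: [0.4636, -0.1621, 0.1856]
tcp_rot: [0.707, 0.707, -0.0, -0.001]
force: [0.1, -1.4, -0.1]
opening: 0.0869
finger_force: 0.0
```

Call:
arm_command --steps '[{"delta_pos": [-0.3, -0.05, -0.5], "angular": [0, 0, 0], "jaw": 0}, {"delta_pos": [-0.7, -0.1, -0.3], "angular": [0, 0, 0], "jaw": 0}, {"delta_pos": [-0.9, -0.2, 0], "angular": [0, 0, 0], "jaw": 0}, {"delta_pos": [-0.9, -0.3, 0], "angular": [0, 0, 0], "jaw": 0}, {"delta_pos": [-0.9, -0.3, 0], "angular": [0, 0, 0], "jaw": 0}, {"delta_pos": [-0.7, -0.3, 0], "angular": [0, 0, 0], "jaw": 0}, {"delta_pos": [-0.4, -0.2, 0], "angular": [0, 0, 0], "jaw": 0}, {"delta_pos": [0, 0, 0], "angular": [0, 0, 0], "jaw": 0}]'

```text
t: 30.9
eef_pos: [0.3904, -0.4056, 0.2243]
tcp_rot: [0.709, 0.706, -0.0, 0.0]
force: [-0.4, 0.7, -0.3]
opening: 0.0871
finger_force: 0.0
```

Run:
```python
from h import *
for i in range(4): arm.get_image('top')
s=arm.read_state();print(s['t'],s['eef_pos'].round(4),s['opening'])
snap('top','t5');b=cv2.imread('pics/t5.png')[105:265,180:400]
cv2.imwrite('pics/c5.png',cv2.resize(b,None,fx=3.6,fy=3.6,interpolation=cv2.INTER_CUBIC))
```

```text
31.1 [ 0.392  -0.4011  0.2243] 0.08717242656756144
```

View pics/c5.png

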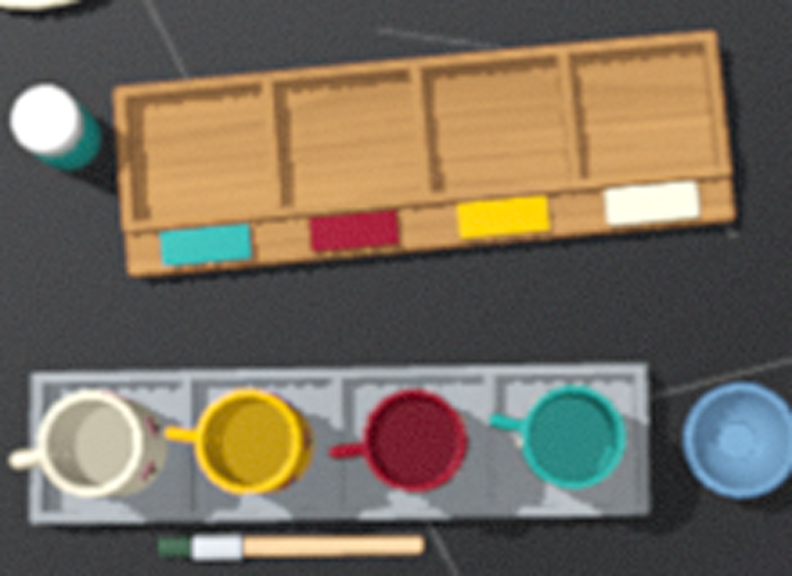

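All four mugs stand upright in the grey rack as cream, mustard, burgundy, teal. Their rim centres in the crop are (92,443), (248,442), (415,440) and (574,436). I'll check the offsets numerically and hand in if they are fine.

Run:
```python
from h import *
f=lambda p:(np.array(p,float)+.5)/3.6-.5+[180,105]
m=ray('top',f([(92,443),(248,442),(415,440),(574,436)]),.076)
b=np.array([[.4663,.1135],[.4653,.0215],[.4643,-.0705],[.4632,-.1625]])
d=m[:,:2]-b;print(d.round(4))
if np.abs(d).max()<.011: print(arm.close_job())
```

```text
[[ 0.0007 -0.0032]
 [ 0.     -0.0008]
 [-0.0003 -0.004 ]
 [ 0.0007 -0.0023]]
the job is handed in; nothing more can be done
None
```

All four mugs stand upright and released in the grey rack in reverse order (left to right: cream, mustard, burgundy, teal), each within about 4 mm of its bay centre by the top camera; I handed the job in at about 31 s and it returned no verdict.

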